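Drive a burnt electrode stub out of a spot welder's oblique holder

TASK

Take the drift (the tall tool with the long plain eight-sided grip) from the punch rack, push it down through the oblique electrode holder on the spot welder's lower arm until the burnt copper stub comes out of the far end and drops into the scrap tin below. Then hang the drift back in the same hole of the rack, fully down on its shoulder, and leave everything else on the bench undisturbed.

Things in the scene. Friction and masses are not known exactly. Their poses are not given: they have to be found in the camera images.
- holder: brass electrode holder at the free end of the spot welder's lower arm: a barrel 42 mm across, 60 mm long, with a 22 mm through bore. Origin: middle of the bore, 135 mm above the bench. z: up along the bore, which leans 35 deg from vertical, its top outwards, away from the welder's casing. x: horizontal, square to the bore. The 36 mm lower arm runs from it to the casing. Fixed
- bore_top (a point): centre of the holder's upper mouth, at z = +30 mm of the holder, same axes; countersunk to 33 mm diameter over the last 6 mm. The drift goes in here
- bore_exit (a point): centre of the holder's lower mouth, z = -30 mm of the holder. A spring ball in the barrel wall grips the stub 8 mm above this mouth: the stub stays where it is pushed, and moving it takes a steady 6 to 15 N; once its upper end is past the ball it drops out by its weight
- welder: bench spot welder, fixed. Origin on the bench straight below the holder's middle; its arms run along its y axis. Green casing 0.25 x 0.31 m, 0.46 m high with its handle, from y = -375 to -685 mm; the brass arm clamps stand 65 mm in front of it
- stub_center (a point): centre of the burnt copper electrode stub, a cylinder 20 mm diameter and 70 mm long, 0.19 kg, z along its length. At the start it sits in the bore of the holder with its upper end 12 mm below the upper mouth and its lower end 22 mm out of the lower mouth
- tin: grey open sheet-metal scrap tin under the lower end of the holder, 170 x 200 mm and 45 mm high, wall and floor 3 mm, fixed. Origin: centre of its underside; y is its 200 mm length. Two old stubs lie stuck in it along its -y wall
- drift_grip (a point): drift, a steel rod hanging upright in the rack: middle of its octagonal grip (24 mm across flats, 60 mm long, flat top; flats across x and y). Below it a flat-ended round shank, 14 mm diameter, 95 mm long. z: along the drift, up. Tip 125 mm below this point, shoulder 30 mm below, top 30 mm above. 0.3 kg. Which of the three holes it hangs in differs each time
- drift_tip (a point): centre of the drift's flat lower end, 95 mm below its shoulder
- rack: wooden punch rack: a 60 x 200 x 18 mm plate whose top is 110 mm above the bench, with three through holes of 18 mm diameter in a row along y at y = -60, 0 and +60 mm, over a base board whose top is at 10 mm. Tools hang in it by their shoulders with the grips above the plate. Origin: centre of its underside. Fixed
- rocker (a joint): lift of the welder's upper arm about its pivot 345 mm from the holder, rad; 0 = level, 335 mm above the bench; grows as the tip lifts. Stiff, stays where it is; leave it
- upper_tip (a point): end of the welder's upper brass arm (36 mm diameter, 45 mm at the end), which lies straight above the lower arm and ends 18 mm past the holder's middle. 18 mm short of this end a copper electrode, 18 mm diameter, hangs 45 mm below the arm's axis
- chisel: cold chisel hanging in another hole of the rack: flat oblong head 16 x 30 mm, 42 mm tall above the plate
- punch: centre punch hanging in another hole of the rack: stepped round mushroom head up to 32 mm across, 36 mm tall above the plate
- bottle: clear water bottle, 62 mm diameter, 190 mm high, behind the rack as seen from the robot
- coil: flat coil of iron wire, 100 mm across, 14 mm high, between the tin and the bottle
- branch: forged iron plum branch about 190 mm long, lying flat between the welder and the rack
- tongs: steel tongs about 210 mm long, lying flat at the right, near the welder's lower arm
Mind the look-alikes: they are no part of the job. Leave any green or red look-alike of the part that bears drift_grip alone.

How it is judged:
By the outcome, as a careful person would: the job done as asked, in the order asked, and still so for the second after the job is handed in, with the robot touching nothing.
It also fails if it takes over 59 s, if anything falls off the work surface, if the arm or the gripper's body presses on something with over 40 N, if the wrist force passes 120 N, or if a joint passes its speed limit or range.

ROBOT

A 6-joint arm with a two-finger parallel gripper is mounted at the origin on the work surface. World frame = base frame: x ahead of the robot, y to its left, z up, the work surface at z = 0. Lengths are in mm, angles in rad, forces in N, time in s.
With the tool pointing down it reaches from about 250 to 725 mm from the base axis. Payload 9.7 kg.
Tool frame: the origin (TCP) lies at the very end of the fingers, on their centre line; the grasp point (between the pads) lies 19 mm behind it; z points along the fingers, y is the direction in which the jaws open and shut (so a half turn about z gives the same grasp; the last joint's range is limited). The gripper opens to 85 mm and grips with 20 to 120 N. Pads are 22 mm wide; open, the fingers measure 114 mm over their backs; the gripper's body (76 mm by 85 mm) begins 54 mm behind the grasp point. The pads swing forward as they close: fully open they stand 13 mm farther back than shut.
Start: joints at [1.254, 0.087, 0.176, 1.66, 0, 1.571], TCP at [171.337, 522.628, 231.284] pointing down, gripper open.
Joint ranges: [-3.13, 3.13], [-0.85, 1.81], [-1.15, 1.24], [-2.2, 2.28], [-1.44, 1.52], [-3.14, 3.14]. Speed limits (rad/s): [2.22, 2.22, 2.57, 3.14, 3.14, 3.14].

INTERFACE

Orientations are given as [roll, pitch, yaw] about the fixed x, y, z axes, in that order (R = Rz(yaw) Ry(pitch) Rx(roll)).
In Python, from workcell import r, imaging gives the robot as it stands.
- The arm moves only by the shell command python3 -m handwheel 'ROWS' [FORCE]. ROWS is JSON, a list of rows, each an object with "grip": the finger opening in cm, from 0 to 8.54; "delta_pos": the shift along the world's x, y, z in cm, a list of three; "twist": the turn, a rotation vector about the world's x, y, z in degrees, a list of three. A call has exactly 8 rows; each row shifts and turns the commanded pose from where the row before left it; what a row does not reach is not made up. A row lasts 1/12 s, in which the tool goes at most 41.7 mm and 7.16 degrees, less where a joint would pass 70% of its speed; a pose out of reach is approached as far as the arm can. A call with a gripper value outside its range is refused whole. The fingers move at their own pace and stop on an object; FORCE is the grip in N (left out, the last holds). Time passes only in rows, so rows that do not move let the fingers close, or fill a call up. It gives the time, the measured TCP pose, the force and the opening at its end, in the units of the state.
- r.read_state(): the state, without advancing time (a new reading comes with each control period).
- imaging.get_image(name): name is "scene" or "top"; returns (picture, depth): 384x512x3 uint8, red, green, blue; 384x512 float32, mm along the optical axis (not along the pixel's ray), 0 where there is no reading.
- imaging.get_calibration(name): a dict with "fx", "fy", "cx", "cy" (pixels), "extrinsics" (4x4, takes a point from world to camera coordinates). Camera axes: x right, y down, z forward; pixel columns grow to the right and rows downward; lengths in mm; the calibration is good to about 2 mm. A picture is of the moment at which its call begins. get_calibration takes no time and is no camera call.
- r.close_job(): hands the job in, once; it reports no verdict.
The state is a dict: "t": time; "joint_positions": joint angles; "joint_velocities": joint speeds; "joint_efforts": joint torques, N m; "position": TCP position; "ee_rot": TCP orientation; "force": force on the tool from outside, world axes, zero at the start; "torque": the same for the moment, N m; "finger_gap": finger opening in mm.
Only numpy, scipy, OpenCV 4.12 (cv2) and the standard library are available. Lean on these libraries where they do the work, as an engineer would, in place of code of your own. Each camera call takes 0.05 s, during which the arm holds its last target.

## Working session

There is one attempt and no reset: what is moved stays moved. The work goes in short steps, Python scripts to look and compute and a shell command to move; the robot and the scene stay as the last step left them, time stands still between calls to the robot, and variables do not carry over. Pictures are saved under pics/ and viewed, and the job is handed in when it is done.

```bash
ls; mkdir -p pics
python3 - <<'E'
from workcell import r, imaging
import cv2,numpy as np
print(r.read_state())
for n in("scene","top"):
    p,d=imaging.get_image(n); cv2.imwrite(f"pics/{n}0.png",p[:,:,::-1]); np.savez(f"pics/{n}0.npz",p=p,d=d)
    c=imaging.get_calibration(n);print(n,c)
E
```

```text
pics
{'t': 0.0, 'joint_positions': array([1.25396000e+00, 8.74339784e-02, 1.75104482e-01, 1.65979869e+00,
       1.05458205e-06, 1.57078323e+00]), 'joint_velocities': array([-7.79236526e-04, -1.19410523e-04,  2.29330891e-05, -4.81566003e-04,
        7.07868571e-04,  6.94352235e-04]), 'joint_efforts': array([-8.07915385e-04, -5.20388818e+01,  4.64803541e+01,  1.65053486e-02,
       -4.34803997e-05,  1.30787822e-05]), 'position': array([171.28371907, 522.39541314, 230.58220278]), 'ee_rot': array([-3.14026079e+00, -1.07202904e-06,  2.82476943e+00]), 'force': array([ 0.17354972, -0.32191412, -0.07739883]), 'torque': array([ 0.03530297, -0.00249763,  0.01546829]), 'finger_gap': 85.14817849188317}
scene {'fx': 351.5257415390308, 'fy': 351.5257415390308, 'cx': 251.4811823682165, 'cy': 191.7030543310551, 'extrinsics': array([[-6.28647077e-01,  7.77468870e-01, -1.85744047e-02,
         3.06682186e+02],
       [ 4.99329241e-01,  3.85207474e-01, -7.76070558e-01,
        -1.02412227e+02],
       [-5.96215700e-01, -4.97149231e-01, -6.30372494e-01,
         1.54345266e+03],
       [ 0.00000000e+00,  0.00000000e+00,  0.00000000e+00,
         1.00000000e+00]])}
top {'fx': 449.2300228648165, 'fy': 449.2300228648165, 'cx': 263.3204861117743, 'cy': 190.85001660788484, 'extrinsics': array([[-1.78077374e-02, -9.99831098e-01, -4.54521787e-03,
         2.14196193e+01],
       [-9.89380417e-01,  1.82771136e-02, -1.44195482e-01,
         5.56047345e+02],
       [ 1.44254201e-01,  1.92915426e-03, -9.89538783e-01,
         1.68843572e+03],
       [ 0.00000000e+00,  0.00000000e+00,  0.00000000e+00,
         1.00000000e+00]])}
```

View pics/scene0.png

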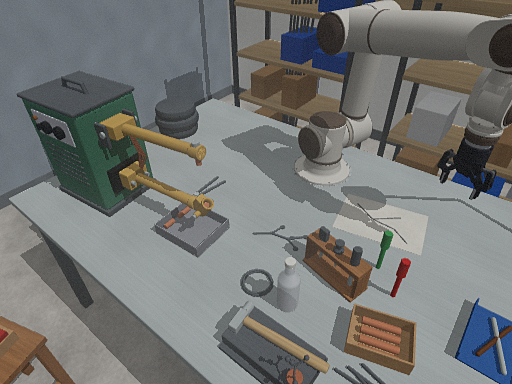

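View pics/top0.png

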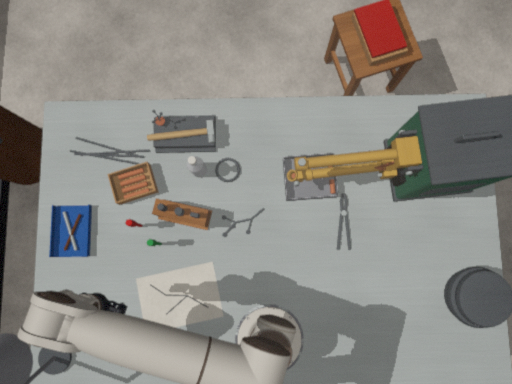

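Run:
```python
import cv2,numpy as np
s=cv2.imread("pics/scene0.png");t=cv2.imread("pics/top0.png")
cv2.imwrite("pics/c1.png",cv2.resize(s[215:305,290:420],None,fx=6,fy=6,interpolation=cv2.INTER_CUBIC))
cv2.imwrite("pics/c2.png",cv2.resize(t[185:255,115:225],None,fx=7,fy=7,interpolation=cv2.INTER_CUBIC))
cv2.imwrite("pics/c3.png",cv2.resize(s[110:255,95:235],None,fx=4,fy=4,interpolation=cv2.INTER_CUBIC))
cv2.imwrite("pics/c4.png",cv2.resize(t[130:215,275:430],None,fx=5,fy=5,interpolation=cv2.INTER_CUBIC))
```

```text
(no output)
```

View pics/c1.png

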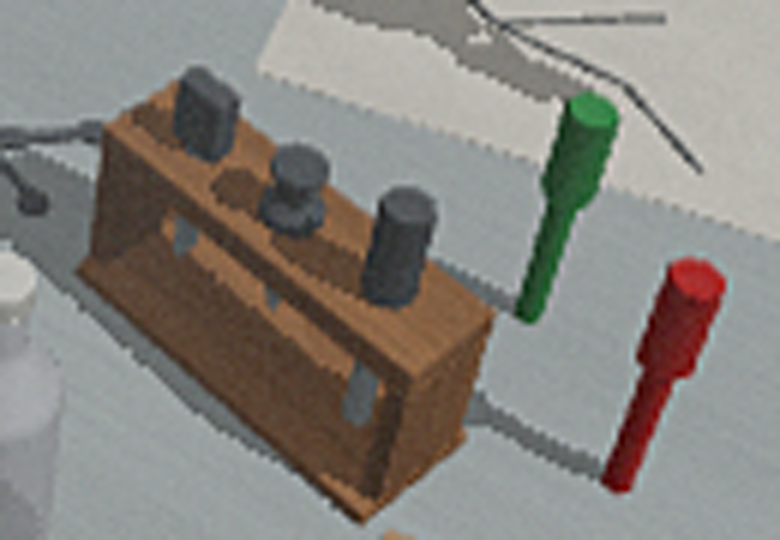

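View pics/c2.png

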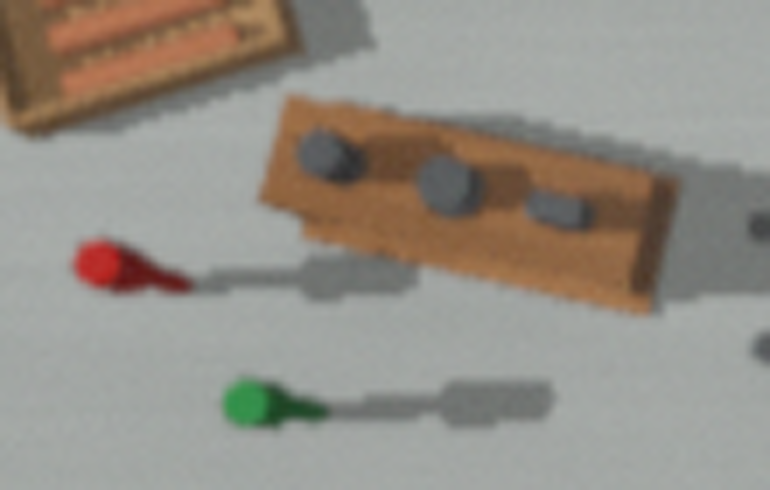

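View pics/c3.png

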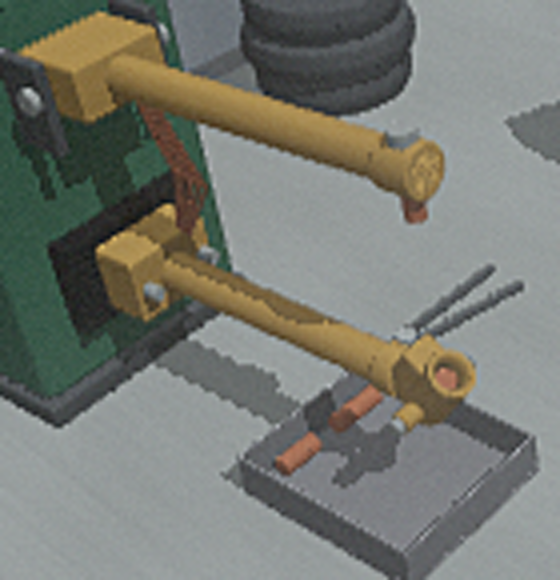

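View pics/c4.png

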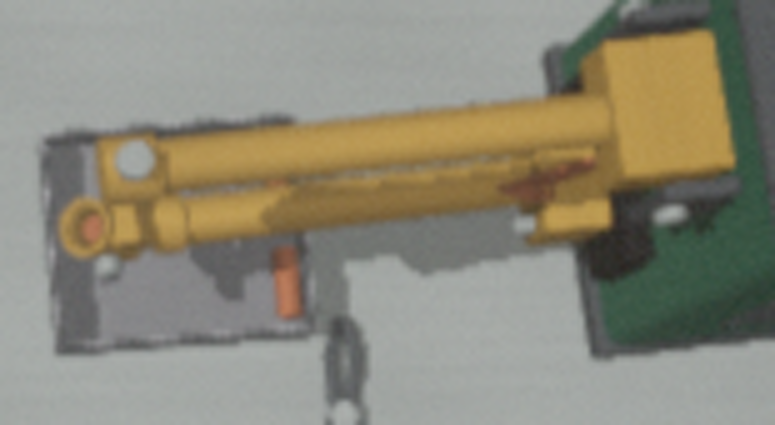

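Drift candidates in the scene view: chisel (325,233), stepped punch (339,247), tall plain dark grip (357,257), green (388,245) and red (402,275) look-alikes. The plain dark one, the tallest in the rack, in the end hole nearest the red one, fits. The crop confirms it. Next I measure.

```bash
cat > h.py <<'E'
import numpy as np,cv2
from workcell import r, imaging
def cloud(n,d):
    c=imaging.get_calibration(n);v,u=np.mgrid[:384,:512]
    P=np.stack([(u-c['cx'])/c['fx']*d,(v-c['cy'])/c['fy']*d,d],-1)
    E=c['extrinsics'];return (P-E[:3,3])@E[:3,:3]
def ray(n,u,v,z):
    c=imaging.get_calibration(n);E=c['extrinsics'];o=-E[:3,:3].T@E[:3,3]
    w=E[:3,:3].T@np.array([(u-c['cx'])/c['fx'],(v-c['cy'])/c['fy'],1]);return o+w*(z-o[2])/w[2]
def proj(n,p):
    c=imaging.get_calibration(n);E=c['extrinsics'];q=E[:3,:3]@np.asarray(p,float)+E[:3,3]
    return np.array([c['fx']*q[0]/q[2]+c['cx'],c['fy']*q[1]/q[2]+c['cy']])
E
python3 - <<'E'
from h import *
for n,box in(("top",(150,195,215,235)),("scene",(295,220,380,305))):
    f=np.load(f"pics/{n}0.npz");W=cloud(n,f['d']);p=f['p'].astype(int)
    u0,v0,u1,v1=box;m=np.zeros((384,512),bool);m[v0:v1,u0:u1]=1
    sat=p.max(-1)-p.min(-1)
    wood=m&(sat>35)&(abs(W[...,2]-110)<5)
    pts=W[wood][:,:2].astype(np.float32)
    print(n,'plate',wood.sum(),'z',np.median(W[wood][:,2]),cv2.minAreaRect(pts))
    dark=m&(sat<30)&(W[...,2]>138)
    k,l,st,c=cv2.connectedComponentsWithStats(dark.astype(np.uint8))
    for i in range(1,k):
        q=W[l==i]; zt=np.percentile(q[:,2],90); t=q[q[:,2]>zt-4]
        print(' comp',c[i].round(1),st[i,4],'ztop',zt.round(1),'xy',t.mean(0).round(1),'ext',np.ptp(t,0).round(1),len(t))
E
```

```text
top plate 554 z 109.50603814056903 ((476.00537109375, 319.1457824707031), (200.96087646484375, 60.079856872558594), 76.07514190673828)
 comp [177. 199.] 1 ztop 1751.0 xy [ 307.    8. 1751.] ext [0. 0. 0.] 1
 comp [212. 200.] 1 ztop 1751.0 xy [ 307.    8. 1751.] ext [0. 0. 0.] 1
 comp [161.3 206.8] 42 ztop 173.0 xy [468.  333.7 357.6] ext [ 186.6  376.8 1581.9] 17
 comp [177.9 210.5] 43 ztop 148.3 xy [466.8 303.1 216.3] ext [ 177.5  318.1 1606.8] 23
 comp [204. 206.] 1 ztop 1751.0 xy [ 307.    8. 1751.] ext [0. 0. 0.] 1
 comp [194.  214.2] 35 ztop 154.0 xy [461.1 262.2 152.4] ext [14.8 25.3  6.5] 16
 comp [212. 228.] 1 ztop 1751.0 xy [ 307.    8. 1751.] ext [0. 0. 0.] 1
 comp [214. 229.] 1 ztop 1751.0 xy [ 307.    8. 1751.] ext [0. 0. 0.] 1
 comp [174. 230.] 1 ztop 1751.0 xy [ 307.    8. 1751.] ext [0. 0. 0.] 1
 comp [153. 232.] 1 ztop 1751.0 xy [ 307.    8. 1751.] ext [0. 0. 0.] 1
 comp [163. 233.] 1 ztop 1751.0 xy [ 307.    8. 1751.] ext [0. 0. 0.] 1
scene plate 700 z 109.72394141101543 ((474.47705078125, 318.8475646972656), (200.7604217529297, 62.56332778930664), 76.33592987060547)
[... 1620 characters left out ...]
.2  568.3  899.2] ext [0. 0. 0.] 1
 comp [368. 286.] 1 ztop 899.2 xy [1164.2  568.3  899.2] ext [0. 0. 0.] 1
 comp [372. 290.] 1 ztop 899.2 xy [1164.2  568.3  899.2] ext [0. 0. 0.] 1
 comp [302. 294.] 1 ztop 899.2 xy [1164.2  568.3  899.2] ext [0. 0. 0.] 1
 comp [312. 297.] 1 ztop 899.2 xy [1164.2  568.3  899.2] ext [0. 0. 0.] 1
 comp [362. 297.] 1 ztop 899.2 xy [1164.2  568.3  899.2] ext [0. 0. 0.] 1
 comp [367. 299.] 1 ztop 899.2 xy [1164.2  568.3  899.2] ext [0. 0. 0.] 1
 comp [313. 300.] 1 ztop 899.2 xy [1164.2  568.3  899.2] ext [0. 0. 0.] 1
 comp [352. 301.] 1 ztop 899.2 xy [1164.2  568.3  899.2] ext [0. 0. 0.] 1
 comp [359. 301.] 1 ztop 899.2 xy [1164.2  568.3  899.2] ext [0. 0. 0.] 1
```

Run:
```python
from h import *
for n,box in(("top",(280,140,320,200)),("scene",(180,185,225,225))):
    f=np.load(f"pics/{n}0.npz");W=cloud(n,f['d']);p=f['p'].astype(int)
    u0,v0,u1,v1=box
    np.set_printoptions(linewidth=220)
    print(n);
    b=p[v0:v1,u0:u1];w=W[v0:v1,u0:u1]
    hsv=cv2.cvtColor(f['p'],cv2.COLOR_RGB2HSV)[v0:v1,u0:u1]
    copper=(hsv[...,0]<14)&(hsv[...,1]>90)
    print('copper');
    k,l,st,c=cv2.connectedComponentsWithStats(copper.astype(np.uint8))
    for i in range(1,k):
        q=w[l==i];print(c[i]+[u0,v0],st[i,4],np.median(q,0).round(1),q[:,2].min().round(),q[:,2].max().round())
    brass=(hsv[...,0]>=14)&(hsv[...,0]<30)&(hsv[...,1]>90)&(w[...,2]>145)&(w[...,2]<185)
    q=w[brass];print('brass',brass.sum(),q.min(0).round(1),q.max(0).round(1))
    print(w[...,2].astype(int)[:, ::1][(slice(20,60) if n=='top' else slice(0,40)),:32])
```

```text
top
copper
[293.07142857 175.14285714] 14 [595.9 -97.6 148.5] 144.0 153.0
brass 268 [ 576.1 -192.4  145. ] [621.8 -75.4 183. ]
[[ -4   0  -6 ... 367 361 367]
 [ -1   3   0 ... 368 362 365]
 [ -1  -3  -3 ... 367 368 364]
 ...
 [  0   4   1 ...  49  42  43]
 [ -3  -6   0 ...  20  15  17]
 [-10  -8  -5 ...   3  -5  -8]]
scene
copper
[206.24 204.04] 25 [594.1 -99.1 149.7] 142.0 160.0
[184.4        211.05454545] 55 [ 574.  -252.3   19.2] 10.0 24.0
brass 291 [ 577.  -217.7  145.2] [624.2 -75.3 175.5]
[[-1 -1  2 ...  1  0  2]
 [-2  0 -2 ... -1  0 -1]
 [-5  1 -1 ... -1 -3 10]
 ...
 [ 1  3  2 ...  1  0  2]
 [ 1  0  3 ...  5  4  4]
 [ 0  2  3 ...  1  2  3]]
```

Run:
```python
from h import *
from scipy.optimize import least_squares
A=[]
for n in("top","scene"):
    f=np.load(f"pics/{n}0.npz");W=cloud(n,f['d']);hsv=cv2.cvtColor(f['p'],cv2.COLOR_RGB2HSV)
    brass=(hsv[...,0]>=12)&(hsv[...,0]<32)&(hsv[...,1]>90)
    lo=W[brass&(W[...,1]<-140)&(W[...,1]>-330)&(W[...,0]>500)&(W[...,0]<700)]
    for nm,z0,za,zb in(("low",135,110,165),("up",335,320,365)):
        q=lo[(lo[:,2]>za)&(lo[:,2]<zb)]
        if nm=="up": q=q[q[:,1]<-130]
        if len(q)<30: continue
        g=lambda p:np.hypot((q[:,0]-p[0]-p[1]*(q[:,1]+100))*np.cos(np.arctan(p[1])),q[:,2]-p[2])-18
        s=least_squares(g,[590,0,z0],loss='soft_l1',f_scale=2);print(n,nm,len(q),s.x.round(3),'yaw',np.degrees(np.arctan(-s.x[1])).round(2),'rms',np.sqrt(np.median(g(s.x)**2)).round(2))
    # barrel / mouth
    yaw=np.arctan(-s.x[1]) 
    d=np.array([-np.sin(yaw),np.cos(yaw),0]); ax=np.array([0,0,np.cos(np.radians(35))])+d*np.sin(np.radians(35)); ex=np.array([np.cos(yaw),np.sin(yaw),0]);ey=np.cross(ax,ex)
    M0=np.array([596,-105,135.])
    q=W[brass]; w=(q-M0)@ax; rr=np.hypot((q-M0)@ex,(q-M0)@ey)
    q=q[(abs(w-30)<4)&(rr<45)]; a=(q-M0)@ex;b=(q-M0)@ey
    print(n,'rim pts',len(q),'a',a.min(),a.max(),'b',b.min(),b.max(),'w',np.median((q-M0)@ax))
    rect=cv2.minEnclosingCircle(np.c_[a,b].astype(np.float32));print('circ',rect)
    # copper end
    cop=(hsv[...,0]<12)&(hsv[...,1]>90)
    q=W[cop];m=(np.linalg.norm(q-[595,-97,149],axis=1)<14);print('cop',m.sum(),((q[m]-M0)@np.c_[ex,ey,ax]).mean(0), q[m].mean(0))
    # image ring centre
```

```text
top low 505 [ 5.95902e+02 -1.08000e-01  1.34619e+02] yaw 6.15 rms 2.16
top up 574 [ 5.95787e+02 -1.10000e-01  3.43375e+02] yaw 6.3 rms 1.83
top rim pts 33 a -18.577598209359454 18.150232032944718 b -41.60312125317783 15.760586821230442 w 28.2918884490015
circ ((-0.1239156723022461, -13.280166625976562), 30.600210189819336)
cop 9 [ 0.09339995 -2.03911572 15.60770532] [595.29364281 -97.75187209 148.95467244]
scene low 428 [ 5.98038e+02 -8.50000e-02  1.34994e+02] yaw 4.84 rms 1.47
scene up 523 [ 5.97264e+02 -8.80000e-02  3.44150e+02] yaw 5.0 rms 1.31
scene rim pts 42 a -17.3437184537439 20.95066136534646 b -21.80131926539116 16.898913035602195 w 27.237916890064746
circ ((0.7922003865242004, -2.8287110328674316), 20.31756019592285)
cop 20 [-1.11965864 -3.91485148 15.16824154] [594.40573206 -99.62523015 149.67056263]
```

Run:
```python
from h import *
M=np.array([597,-109,135.]);yaw=np.radians(5.5);s,c=np.sin(np.radians(35)),np.cos(np.radians(35))
d=np.array([-np.sin(yaw),np.cos(yaw),0]);ax=np.array([0,0,c])+d*s;ex=np.array([np.cos(yaw),np.sin(yaw),0]);ey=np.cross(ax,ex)
D=np.array([490,377.3,170.])
out=[]
for n in("top","scene"):
    im=cv2.imread(f"pics/{n}0.png")
    for P,R,k in((M+30*ax,21,'h'),(D,12,'d')):
        o=proj(n,P).round().astype(int);c0=im[o[1]-22:o[1]+23,o[0]-22:o[0]+23];z=8
        big=cv2.resize(c0,None,fx=z,fy=z,interpolation=cv2.INTER_CUBIC)
        f=lambda p:tuple(((proj(n,p)-(o-22)+.5)*z).round().astype(int).tolist())
        cv2.circle(big,f(P),3,(255,0,255),-1)
        for t in np.arange(0,2*np.pi,.26):
            q=P+R*(np.cos(t)*(ex if k=='h' else np.array([1,0,0]))+np.sin(t)*(ey if k=='h' else np.array([0,1,0])))
            cv2.circle(big,f(q),1,(255,255,0),-1)
        out.append(big)
    print(n,proj(n,M+30*ax),proj(n,D))
im=np.vstack([np.hstack(out[:2]),np.hstack(out[2:])]);cv2.imwrite("pics/chk.png",cv2.resize(im,(600,600)))
```

```text
top [291.65701699 174.82069783] [160.21179841 205.98789671]
scene [207.45436138 202.75293204] [357.62084942 248.90807829]
```

View pics/chk.png

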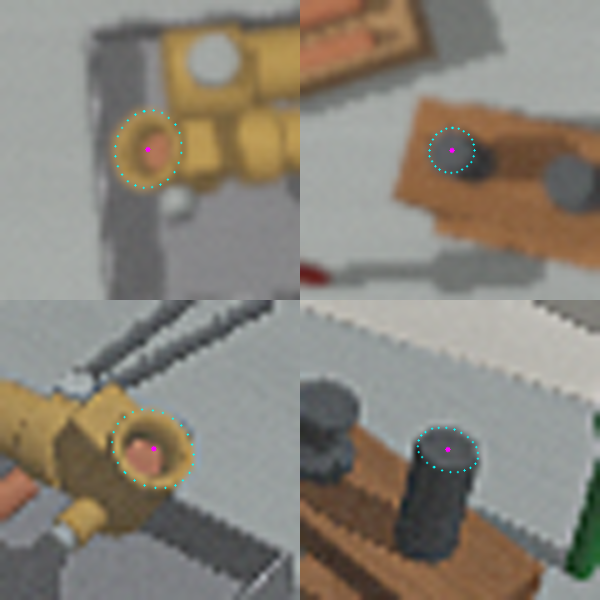

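```bash
python3 -m handwheel '[{"grip":6,"delta_pos":[2,-0.9,0.2],"twist":[0,0,-5.35]},{"grip":6,"delta_pos":[2,-0.9,0.2],"twist":[0,0,-5.35]},{"grip":6,"delta_pos":[2,-0.9,0.2],"twist":[0,0,-5.35]},{"grip":6,"delta_pos":[2,-0.9,0.2],"twist":[0,0,-5.35]},{"grip":6,"delta_pos":[2,-0.9,0],"twist":[0,0,-5.35]},{"grip":6,"delta_pos":[2,-0.9,0],"twist":[0,0,-5.35]},{"grip":6,"delta_pos":[2,-0.9,0],"twist":[0,0,-5.35]},{"grip":6,"delta_pos":[2,-0.9,0],"twist":[0,0,-5.35]}]' 80
python3 - <<'E'
from h import *
f=np.load("pics/scene0.npz");W=cloud("scene",f['d'])
for u,v in((388,236),(402,264)): 
    q=W[v-6:v+6,u-4:u+5].reshape(-1,3);q=q[q[:,2]<300];print(q[q[:,2].argsort()[-10]])
E
```

```text
t: 0.77
position: [332.2, 450.0, 238.9]
ee_rot: [-3.141, 0.0, 2.073]
force: [0.0, 0.2, 0.0]
finger_gap: 60.1
[367.94111366 406.9078599  155.52554545]
[444.83270123 483.24160708 155.31114143]
```

```bash
python3 -m handwheel '[{"grip":6,"delta_pos":[2,-0.9,0],"twist":[0,0,-5.33]},{"grip":6,"delta_pos":[2,-0.9,0],"twist":[0,0,-5.33]},{"grip":6,"delta_pos":[2,-0.9,0],"twist":[0,0,-5.33]},{"grip":6,"delta_pos":[2,-0.9,0],"twist":[0,0,-5.33]},{"grip":6,"delta_pos":[2,-0.9,0],"twist":[0,0,-5.33]},{"grip":6,"delta_pos":[2,-0.9,0],"twist":[0,0,-5.33]},{"grip":6,"delta_pos":[2,-0.9,0],"twist":[0,0,-5.33]},{"grip":6,"delta_pos":[1.8,-0.97,0],"twist":[0,0,-5.33]}]'; python3 -c "
from h import *
print(r.read_state()['joint_positions'])"
```

```text
t: 1.43
position: [490.4, 377.3, 238.7]
ee_rot: [-3.141, 0.001, 1.329]
force: [-0.5, -0.5, -0.3]
finger_gap: 59.8
[ 6.55814891e-01  2.62988321e-01  3.91509286e-01  1.70019021e+00
 -2.11760897e-05  2.46859975e+00]
```

```bash
python3 -m handwheel '[{"grip":6,"delta_pos":[0,0,-1.8],"twist":[0,0,0]},{"grip":6,"delta_pos":[0,0,-1.8],"twist":[0,0,0]},{"grip":6,"delta_pos":[0,0,-1.8],"twist":[0,0,0]},{"grip":6,"delta_pos":[0,0,-1.8],"twist":[0,0,0]},{"grip":6,"delta_pos":[0,0,-1.8],"twist":[0,0,0]},{"grip":6,"delta_pos":[0,0,-1.2],"twist":[0,0,0]},{"grip":6,"delta_pos":[0,0,-1.0],"twist":[0,0,0]},{"grip":6,"delta_pos":[0,0,0],"twist":[0,0,0]}]'
python3 - <<'E'
from h import *
for n in("scene","top"):
    p,d=imaging.get_image(n);u,v=proj(n,[490,377,150]).astype(int)
    cv2.imwrite(f"pics/g_{n}.png",cv2.resize(p[v-40:v+40,u-50:u+50,::-1],None,fx=6,fy=6,interpolation=cv2.INTER_CUBIC))
E
```

```text
t: 2.1
position: [488.6, 377.4, 125.0]
ee_rot: [-3.14, 0.003, 1.334]
force: [-0.1, -0.0, 0.4]
finger_gap: 60.1
```

View pics/g_scene.png

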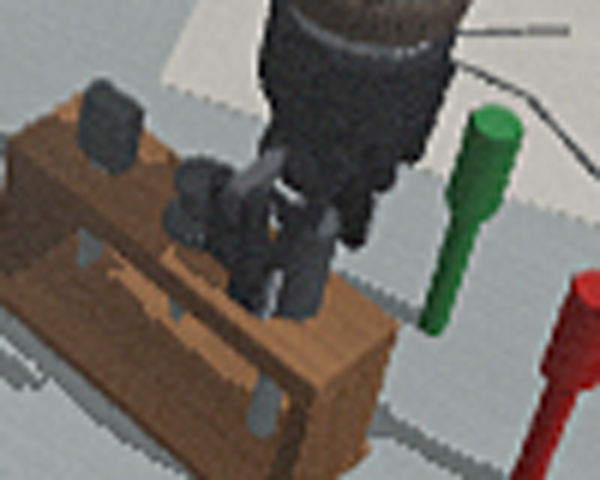

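Scene crop: the jaws straddle the drift's grip (drift at about crop (300,260)), the neighbours are clear. Closing.

```bash
python3 -m handwheel '[{"grip":0,"delta_pos":[0,0,0],"twist":[0,0,0]},{"grip":0,"delta_pos":[0,0,0],"twist":[0,0,0]},{"grip":0,"delta_pos":[0,0,0],"twist":[0,0,0]},{"grip":0,"delta_pos":[0,0,0],"twist":[0,0,0]},{"grip":0,"delta_pos":[0,0,0],"twist":[0,0,0]},{"grip":0,"delta_pos":[0,0,0],"twist":[0,0,0]},{"grip":0,"delta_pos":[0,0,0],"twist":[0,0,0]},{"grip":0,"delta_pos":[0,0,0],"twist":[0,0,0]}]' 90
```

```text
t: 2.87
position: [489.8, 378.2, 128.5]
ee_rot: [3.14, -0.001, 1.334]
force: [0.2, -0.4, 5.9]
finger_gap: 22.5
```

```bash
python3 -m handwheel '[{"grip":0,"delta_pos":[0,0,0.4],"twist":[0,0,0]},{"grip":0,"delta_pos":[0,0,0.8],"twist":[0,0,0]},{"grip":0,"delta_pos":[0,0,1.6],"twist":[0,0,0]},{"grip":0,"delta_pos":[0,0,2],"twist":[0,0,0]},{"grip":0,"delta_pos":[0,0,2],"twist":[0,0,0]},{"grip":0,"delta_pos":[0,0,2],"twist":[0,0,0]},{"grip":0,"delta_pos":[0,0,2],"twist":[0,0,0]},{"grip":0,"delta_pos":[0,0,1.6],"twist":[0,0,0]}]'
python3 - <<'E'
from h import *
print(r.read_state()['joint_positions'],r.read_state()['force'])
for n in("scene","top"):
    p,d=imaging.get_image(n);np.savez(f"pics/l_{n}.npz",p=p,d=d);u,v=proj(n,[490,377,230]).astype(int)
    cv2.imwrite(f"pics/l_{n}.png",cv2.resize(p[v-50:v+50,u-50:u+50,::-1],None,fx=6,fy=6,interpolation=cv2.INTER_CUBIC))
E
```

```text
t: 3.53
position: [489.2, 377.9, 253.0]
ee_rot: [3.141, -0.0, 1.334]
force: [0.9, -0.1, -4.2]
finger_gap: 22.6
[6.57663760e-01 2.68201680e-01 4.26118682e-01 1.72838804e+00
 4.20270931e-05 2.46563836e+00] [ 0.94594703 -0.11414719 -4.21703814]
```

View pics/l_scene.png

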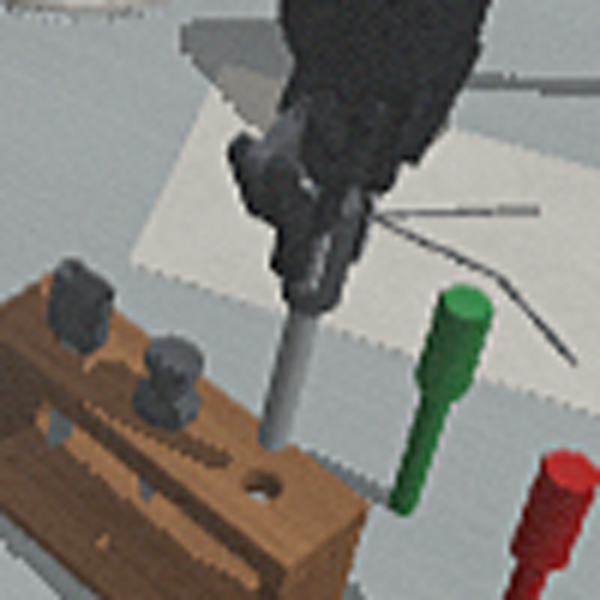

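Scene crop: drift hangs straight in the jaws, tip at crop (270,443), clear of the plate; punch and chisel still in place.

```bash
python3 -m handwheel '[{"grip":0,"delta_pos":[0,0,2],"twist":[0,0,0]},{"grip":0,"delta_pos":[0,0,2],"twist":[0,0,0]},{"grip":0,"delta_pos":[0.7,-2.7,0],"twist":[-2.5,-0.24,0]},{"grip":0,"delta_pos":[0.7,-2.7,0],"twist":[-2.5,-0.24,0]},{"grip":0,"delta_pos":[0.7,-2.7,0],"twist":[-2.5,-0.24,0]},{"grip":0,"delta_pos":[0.7,-2.7,0],"twist":[-2.5,-0.24,0]},{"grip":0,"delta_pos":[0.7,-2.7,0],"twist":[-2.5,-0.24,0]},{"grip":0,"delta_pos":[0.7,-2.7,0],"twist":[-2.5,-0.24,0]}]'; python3 -c "
from h import *
print(r.read_state()['joint_positions'])"
```

```text
t: 4.3
position: [531.4, 214.7, 290.0]
ee_rot: [3.055, 0.251, 1.323]
force: [0.8, -0.6, -3.1]
finger_gap: 23.0
[ 0.5036542   0.2781399   0.49018602  1.89202456 -0.24248626  2.32457603]
```

```bash
python3 -m handwheel '[{"grip":0,"delta_pos":[0.69,-2.66,0.04],"twist":[-2.48,-0.24,0]},{"grip":0,"delta_pos":[0.69,-2.66,0.04],"twist":[-2.48,-0.24,0]},{"grip":0,"delta_pos":[0.69,-2.66,0.04],"twist":[-2.48,-0.24,0]},{"grip":0,"delta_pos":[0.69,-2.66,0.04],"twist":[-2.48,-0.24,0]},{"grip":0,"delta_pos":[0.69,-2.66,0.04],"twist":[-2.48,-0.24,0]},{"grip":0,"delta_pos":[0.69,-2.66,0.04],"twist":[-2.48,-0.24,0]},{"grip":0,"delta_pos":[0.69,-2.66,0.04],"twist":[-2.48,-0.24,0]},{"grip":0,"delta_pos":[0.69,-2.66,0],"twist":[-2.48,-0.24,0]}]'
cat > st.py <<'E'
from h import *
from scipy.spatial.transform import Rotation as Ro
M=np.array([597,-109,135.]);yaw=np.radians(5.5);s,c=np.sin(np.radians(35)),np.cos(np.radians(35))
d=np.array([-np.sin(yaw),np.cos(yaw),0]);ax=np.array([0,0,c])+d*s;ex=np.array([np.cos(yaw),np.sin(yaw),0]);ey=np.cross(ax,ex)
def st():
    q=r.read_state();T=Ro.from_euler('xyz',q['ee_rot']).as_matrix();z=T[:,2]
    tip=q['position']+113.5*z
    print('t',q['t'],'j',q['joint_positions'].round(2),'f',q['force'].round(1))
    print('TCP',q['position'].round(1),'tip in holder ex,ey,ax',((tip-M)@np.c_[ex,ey,ax]).round(1),'axis err rotvec deg',np.degrees(np.cross(-z,ax)).round(2))
    return q,tip,z
E
python3 -c "
from st import *
st()
for n in('scene','top'):
    p,d=imaging.get_image(n);cv2.imwrite(f'pics/m_{n}.png',p[:,:,::-1]);np.savez(f'pics/m_{n}.npz',p=p,d=d)
    u,v=proj(n,M+60*ax).astype(int)
    cv2.imwrite(f'pics/mc_{n}.png',cv2.resize(p[v-45:v+45,u-60:u+60,::-1],None,fx=6,fy=6,interpolation=cv2.INTER_CUBIC))
"
```

```text
t: 4.97
position: [586.6, 2.0, 292.7]
ee_rot: [2.918, 0.575, 1.268]
force: [0.7, -0.5, -4.6]
finger_gap: 22.9
t 4.9667 j [ 0.28  0.25  0.38  1.83 -0.6   2.13] f [ 0.7 -0.5 -4.6]
TCP [586.6   2.  292.7] tip in holder ex,ey,ax [ 0.1  0.7 79.7] axis err rotvec deg [ 0.1  -0.06  0.05]
```

View pics/mc_scene.png

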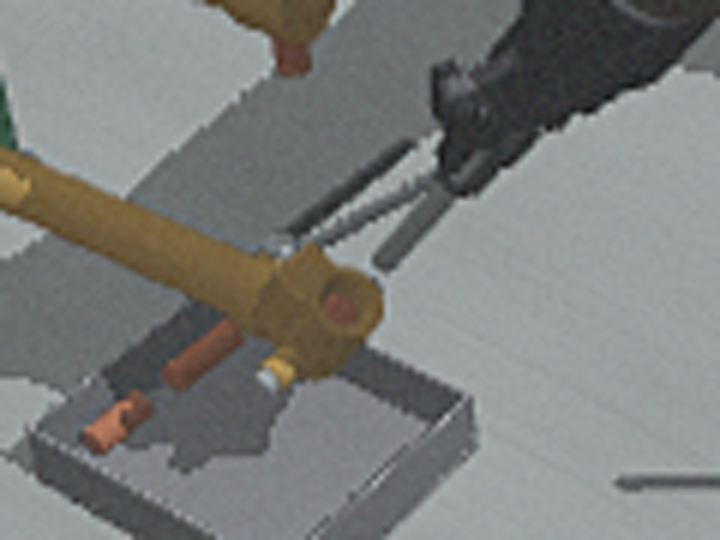

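View pics/m_top.png

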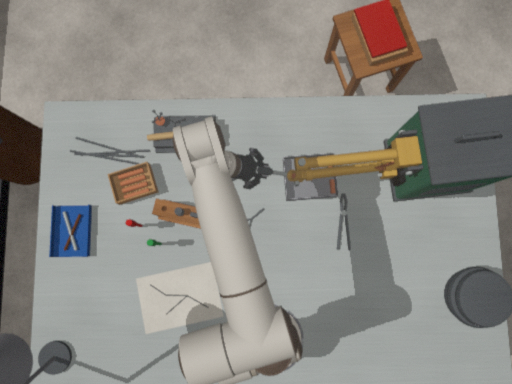

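View pics/m_scene.png

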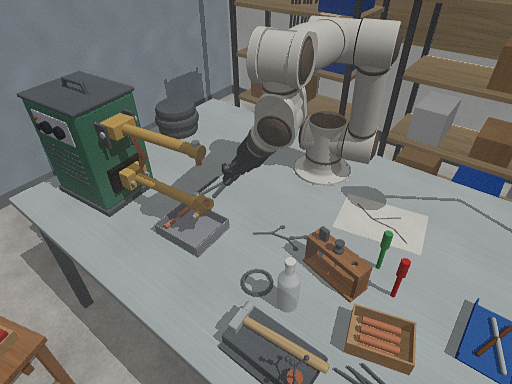

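Run:
```python
from st import *
q,tip,z=st()
for n in('scene','top'):
    print(n,'tip pred px',proj(n,tip))
    f=np.load(f'pics/m_{n}.npz');W=cloud(n,f['d'])
    # tool points near drift line between 0..40 mm above tip
    w=(W-tip)@(-z);rad=np.linalg.norm((W-tip)-w[...,None]*(-z),axis=-1)
    m=(rad<20)&(w>-6)&(w<60);qv=W[m];wv=w[m]
    print(m.sum(),'w range',wv.min(),wv.max())
    e=((qv-tip)@np.c_[ex,ey,ax])
    for a,b in((0,20),(20,40),(40,60)):
        k=(e[:,2]>a)&(e[:,2]<b);print(a,k.sum(),e[k,0].min().round(1),e[k,0].max().round(1),e[k,1].min().round(1),e[k,1].max().round(1))
f=np.load('pics/m_scene.npz');W=cloud('scene',f['d'])
for u,v in((290,280),(290,262)): print(W[v,u])
g=W[60:300,240:512];k=(g[...,2]>190)&(g[...,2]<330)&(g[...,0]<900)&(g[...,0]>500);qq=g[k]
for y in range(0,320,40):
    k=(qq[:,1]>=y)&(qq[:,1]<y+40)
    if k.sum()>3: print('y',y,k.sum(),'zmin',qq[k,2].min().round(),'x',qq[k,0].min().round(),qq[k,0].max().round())
```

```text
t 5.0667 j [ 0.28  0.25  0.38  1.83 -0.6   2.13] f [ 0.1  0.5 -3.9]
TCP [586.4   0.6 291.9] tip in holder ex,ey,ax [-0.5 -0.  78.2] axis err rotvec deg [ 0.14 -0.17  0.13]
scene tip pred px [213.215476   196.19280233]
53 w range -1.4580703954965817 59.431575932690265
0 15 0.6 6.2 -6.6 6.4
20 19 -0.5 7.3 -6.3 6.9
40 18 0.6 7.2 -5.3 7.2
top tip pred px [284.50877914 173.81714976]
40 w range -0.5327199074850878 58.77332237833967
0 13 -6.8 5.1 -12.8 -0.1
20 12 -5.3 7.2 -13.8 -2.8
40 14 -6.3 7.7 -11.1 -1.7
[664.23007345 276.35349264 132.75488368]
[655.92744767 267.19614482 191.00123327]
y 0 8 zmin 310.0 x 568.0 574.0
y 40 14 zmin 319.0 x 536.0 574.0
y 240 28 zmin 190.0 x 638.0 664.0
```

```bash
python3 -m handwheel '[{"grip":0,"delta_pos":[0.05,-0.35,-0.5],"twist":[0,0,0]},{"grip":0,"delta_pos":[0.05,-0.35,-0.5],"twist":[0,0,0]},{"grip":0,"delta_pos":[0.04,-0.35,-0.5],"twist":[0,0,0]},{"grip":0,"delta_pos":[0.04,-0.35,-0.5],"twist":[0,0,0]},{"grip":0,"delta_pos":[0.04,-0.35,-0.5],"twist":[0,0,0]},{"grip":0,"delta_pos":[0.04,-0.35,-0.5],"twist":[0,0,0]},{"grip":0,"delta_pos":[0.04,-0.35,-0.5],"twist":[0,0,0]},{"grip":0,"delta_pos":[0.03,-0.35,-0.5],"twist":[0,0,0]}]'
python3 - <<'E'
from st import *
q,tip,z=st()
for n in('scene','top'):
    p,d=imaging.get_image(n)
    u,v=proj(n,M+30*ax).astype(int)
    cv2.imwrite(f'pics/i_{n}.png',cv2.resize(p[v-30:v+30,u-40:u+40,::-1],None,fx=8,fy=8,interpolation=cv2.INTER_CUBIC))
    W=cloud(n,d);w=(W-tip)@(-z);rad=np.linalg.norm((W-tip)-w[...,None]*(-z),axis=-1)
    m=(rad<14)&(w>8)&(w<75);e=((W[m]-tip)@np.c_[ex,ey,ax])
    print(n,m.sum(),np.percentile(e,[5,50,95],axis=0).round(1).tolist())
E
```

```text
t: 5.73
position: [589.8, -25.1, 253.6]
ee_rot: [2.916, 0.573, 1.267]
force: [0.2, -0.4, -3.7]
finger_gap: 22.6
t 5.7333 j [ 0.24  0.21  0.26  1.71 -0.6   2.07] f [ 0.2 -0.4 -3.7]
TCP [589.8 -25.1 253.6] tip in holder ex,ey,ax [ 0.9  0.9 31.9] axis err rotvec deg [-0.    0.01 -0.  ]
scene 54 [[0.6, -6.1, 10.2], [4.6, 0.4, 39.4], [6.5, 6.0, 69.5]]
top 45 [[-7.2, -7.8, 10.3], [-2.6, -4.6, 43.9], [4.1, -1.3, 71.3]]
```

View pics/i_scene.png

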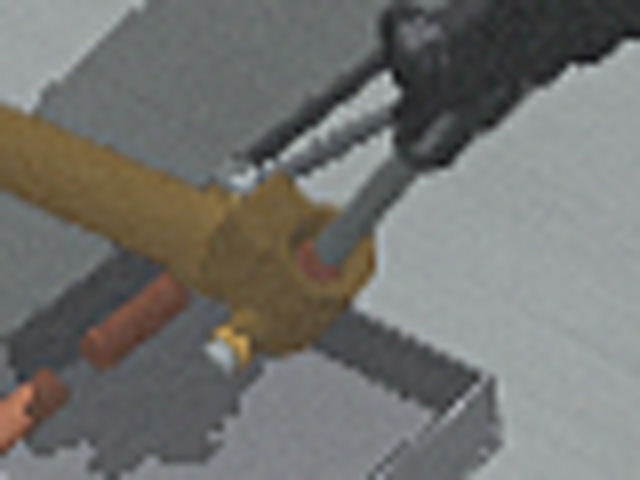

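View pics/i_top.png

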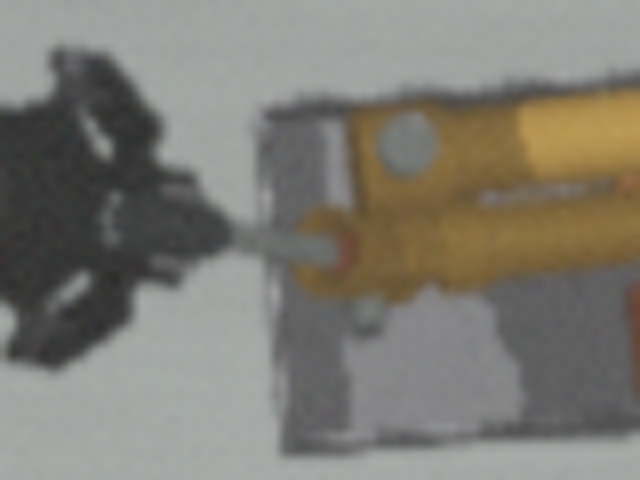

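Both crops show the tip inside the countersink, centred (scene crop (320,255), top crop (335,248)), copper stub visible ahead of it. Continuing along the bore.

```bash
python3 -m handwheel '[{"grip":0,"delta_pos":[-0.03,-0.15,-0.2],"twist":[0,0,0]},{"grip":0,"delta_pos":[0,-0.15,-0.2],"twist":[0,0,0]},{"grip":0,"delta_pos":[0.01,-0.15,-0.2],"twist":[0,0,0]},{"grip":0,"delta_pos":[0.01,-0.15,-0.2],"twist":[0,0,0]},{"grip":0,"delta_pos":[0.01,-0.15,-0.2],"twist":[0,0,0]},{"grip":0,"delta_pos":[0.01,-0.15,-0.2],"twist":[0,0,0]},{"grip":0,"delta_pos":[0.01,-0.15,-0.2],"twist":[0,0,0]},{"grip":0,"delta_pos":[0.01,-0.15,-0.2],"twist":[0,0,0]}]' 110; python3 -c "
from st import *
st()"
```

```text
t: 6.5
position: [590.4, -36.5, 238.9]
ee_rot: [2.915, 0.572, 1.267]
force: [-1.5, 5.0, 3.5]
finger_gap: 22.1
t 6.5 j [ 0.22  0.2   0.21  1.67 -0.61  2.05] f [-1.5  5.   3.5]
TCP [590.4 -36.5 238.9] tip in holder ex,ey,ax [ 0.5  0.1 13.4] axis err rotvec deg [-0.04  0.08 -0.06]
```

```bash
python3 -m handwheel '[{"grip":0,"delta_pos":[0.02,-0.2,-0.28],"twist":[0,0,0]},{"grip":0,"delta_pos":[0.02,-0.2,-0.28],"twist":[0,0,0]},{"grip":0,"delta_pos":[0.02,-0.2,-0.28],"twist":[0,0,0]},{"grip":0,"delta_pos":[0.02,-0.2,-0.29],"twist":[0,0,0]},{"grip":0,"delta_pos":[0.02,-0.2,-0.29],"twist":[0,0,0]},{"grip":0,"delta_pos":[0.02,-0.2,-0.29],"twist":[0,0,0]},{"grip":0,"delta_pos":[0.02,-0.2,-0.29],"twist":[0,0,0]},{"grip":0,"delta_pos":[0.02,-0.2,-0.29],"twist":[0,0,0]}]'; python3 -c "
from st import *
st()"
```

```text
t: 7.17
position: [591.8, -52.5, 216.0]
ee_rot: [2.915, 0.572, 1.267]
force: [-1.3, 5.3, 3.6]
finger_gap: 22.3
t 7.1667 j [ 0.19  0.18  0.15  1.6  -0.61  2.02] f [-1.3  5.3  3.6]
TCP [591.8 -52.5 216. ] tip in holder ex,ey,ax [  0.4   0.1 -14.6] axis err rotvec deg [-0.04  0.07 -0.05]
```

```bash
python3 -m handwheel '[{"grip":0,"delta_pos":[0.01,-0.12,-0.17],"twist":[0,0,0]},{"grip":0,"delta_pos":[0.01,-0.12,-0.17],"twist":[0,0,0]},{"grip":0,"delta_pos":[0.01,-0.12,-0.17],"twist":[0,0,0]},{"grip":0,"delta_pos":[0.01,-0.12,-0.17],"twist":[0,0,0]},{"grip":0,"delta_pos":[0.01,-0.12,-0.17],"twist":[0,0,0]},{"grip":0,"delta_pos":[0.01,-0.12,-0.17],"twist":[0,0,0]},{"grip":0,"delta_pos":[0.01,-0.12,-0.17],"twist":[0,0,0]},{"grip":0,"delta_pos":[0.01,-0.12,-0.17],"twist":[0,0,0]}]'
python3 - <<'E'
from st import *
q,tip,z=st()
for n in('scene','top'):
    p,d=imaging.get_image(n)
    u,v=proj(n,M+[0,0,-60]).astype(int)
    cv2.imwrite(f'pics/o_{n}.png',cv2.resize(p[v-40:v+40,u-55:u+55,::-1],None,fx=7,fy=7,interpolation=cv2.INTER_CUBIC))
E
```

```text
t: 7.83
position: [592.5, -62.7, 201.2]
ee_rot: [2.917, 0.573, 1.267]
force: [0.2, 0.3, -3.8]
finger_gap: 22.3
t 7.8333 j [ 0.17  0.18  0.12  1.56 -0.61  2.  ] f [ 0.2  0.3 -3.8]
TCP [592.5 -62.7 201.2] tip in holder ex,ey,ax [ -0.1   0.2 -32.6] axis err rotvec deg [ 0.01 -0.02  0.01]
```

View pics/o_scene.png

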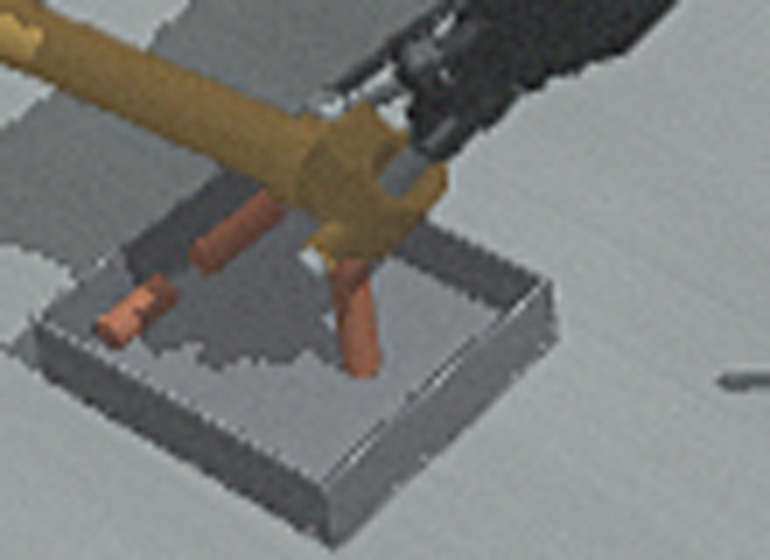

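View pics/o_top.png

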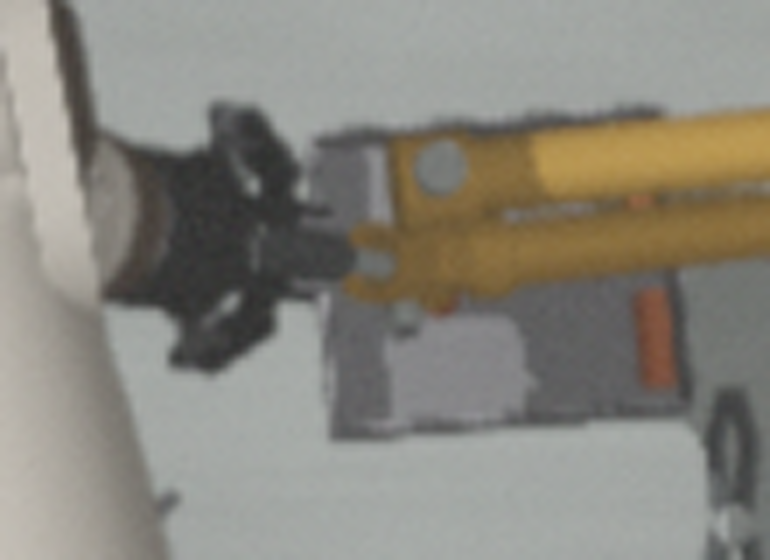

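The stub has left the barrel: scene crop (355,320), standing below the mouth in the tin. Force has dropped to zero contact. Withdrawing, then checking whether it settled.

```bash
python3 -m handwheel '[{"grip":0,"delta_pos":[-0.05,0.5,0.72],"twist":[0,0,0]},{"grip":0,"delta_pos":[-0.08,0.8,1.15],"twist":[0,0,0]},{"grip":0,"delta_pos":[-0.08,0.8,1.15],"twist":[0,0,0]},{"grip":0,"delta_pos":[-0.08,0.8,1.15],"twist":[0,0,0]},{"grip":0,"delta_pos":[-0.08,0.8,1.15],"twist":[0,0,0]},{"grip":0,"delta_pos":[-0.08,0.8,1.15],"twist":[0,0,0]},{"grip":0,"delta_pos":[-0.08,0.8,1.15],"twist":[0,0,0]},{"grip":0,"delta_pos":[-0.08,0.8,1.15],"twist":[0,0,0]}]'
python3 - <<'E'
from st import *
q,tip,z=st()
for n in('scene',):
    p,d=imaging.get_image(n);np.savez('pics/w.npz',p=p,d=d)
    u,v=proj(n,M+[0,0,-60]).astype(int)
    cv2.imwrite(f'pics/w_{n}.png',cv2.resize(p[v-40:v+40,u-55:u+55,::-1],None,fx=7,fy=7,interpolation=cv2.INTER_CUBIC))
E
```

```text
t: 8.6
position: [586.4, -0.7, 290.6]
ee_rot: [2.915, 0.572, 1.267]
force: [0.1, 0.1, -4.0]
finger_gap: 22.7
t 8.6 j [ 0.28  0.24  0.36  1.82 -0.6   2.12] f [ 0.1  0.1 -4. ]
TCP [586.4  -0.7 290.6] tip in holder ex,ey,ax [-0.1 -0.1 76.4] axis err rotvec deg [-0.01  0.04 -0.03]
```

View pics/w_scene.png

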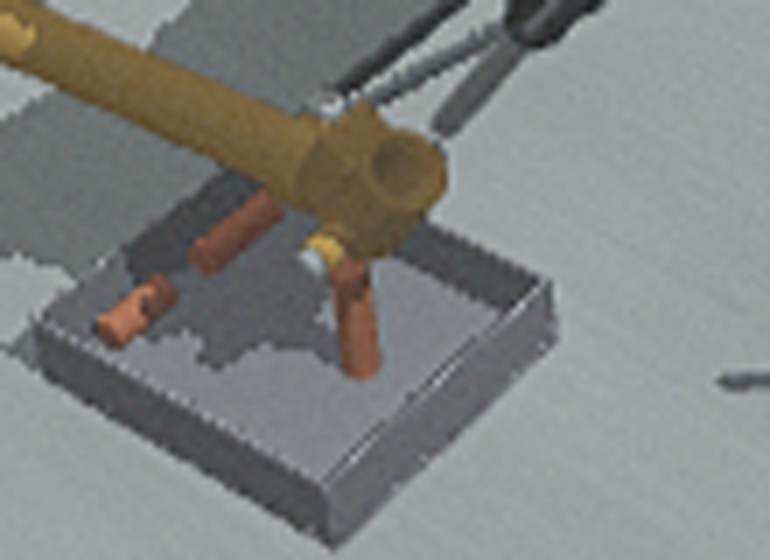

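Run:
```python
from st import *
f=np.load('pics/w.npz');W=cloud('scene',f['d']);hsv=cv2.cvtColor(f['p'],cv2.COLOR_RGB2HSV)
m=(hsv[...,0]<14)&(hsv[...,1]>90)
k,l,s_,c_=cv2.connectedComponentsWithStats(m.astype(np.uint8))
for i in range(1,k):
    q=W[l==i]
    if s_[i,4]>20 and abs(q[:,1].mean()+130)<150 and abs(q[:,0].mean()-600)<120:
        o=np.argsort(q[:,2]);print(c_[i].round(),s_[i,4],q[o[:8]].mean(0).round(),q[o[-8:]].mean(0).round())
```

```text
[198. 162.] 27 [ 600. -103.  309.] [ 603. -104.  322.]
[183. 212.] 63 [ 583. -254.    9.] [ 572. -256.   24.]
[200. 224.] 80 [ 605. -135.    9.] [ 602. -136.   74.]
[169. 223.] 55 [ 662. -249.   10.] [ 648. -253.   24.]
```

Point cloud: the stub stands upright in the tin (x 604, y -143, z 3–74), the bore is empty. Returning.

```bash
python3 -m handwheel '[{"grip":0,"delta_pos":[-0.69,2.7,0.1],"twist":[2.49,0.24,0]},{"grip":0,"delta_pos":[-0.69,2.7,0.1],"twist":[2.49,0.24,0]},{"grip":0,"delta_pos":[-0.69,2.7,0.1],"twist":[2.49,0.24,0]},{"grip":0,"delta_pos":[-0.69,2.7,0.1],"twist":[2.49,0.24,0]},{"grip":0,"delta_pos":[-0.69,2.7,0.1],"twist":[2.49,0.24,0]},{"grip":0,"delta_pos":[-0.69,2.7,0],"twist":[2.49,0.24,0]},{"grip":0,"delta_pos":[-0.69,2.7,0],"twist":[2.49,0.24,0]},{"grip":0,"delta_pos":[-0.69,2.7,0],"twist":[2.49,0.24,0]}]' && python3 -m handwheel '[{"grip":0,"delta_pos":[-0.69,2.7,0],"twist":[2.49,0.24,0]},{"grip":0,"delta_pos":[-0.69,2.7,0],"twist":[2.49,0.24,0]},{"grip":0,"delta_pos":[-0.69,2.7,0],"twist":[2.49,0.24,0]},{"grip":0,"delta_pos":[-0.69,2.7,0],"twist":[2.49,0.24,0]},{"grip":0,"delta_pos":[-0.69,2.7,0],"twist":[2.49,0.24,0]},{"grip":0,"delta_pos":[-0.69,2.7,0],"twist":[2.49,0.24,0]},{"grip":0,"delta_pos":[0,0,0],"twist":[0,0,0]},{"grip":0,"delta_pos":[0,0,0],"twist":[0,0,0]}]'
python3 - <<'E'
from st import *
q,tip,z=st();print(tip,z.round(4),q['ee_rot'])
for n in('scene','top'):
    p,d=imaging.get_image(n)
    W=cloud(n,d);e=W-tip;m=(np.hypot(e[...,0],e[...,1])<16)&(e[...,2]>-12)&(e[...,2]<92)
    e=e[m];print(n,len(e),'zmin',np.sort(e[:,2])[:4].round(1))
    for a,b in((0,30),(30,60),(60,90)):
        k=(e[:,2]>a)&(e[:,2]<b);print(a,k.sum(),np.percentile(e[k],[5,95],axis=0).round(1).tolist() if k.sum() else '')
E
```

```text
t: 9.32
position: [530.9, 215.8, 294.6]
ee_rot: [3.054, 0.245, 1.323]
force: [0.5, 0.2, -4.7]
finger_gap: 22.3
t: 9.98
position: [489.5, 377.0, 294.3]
ee_rot: [3.141, 0.0, 1.335]
force: [0.0, -0.4, -3.5]
finger_gap: 22.5
t 9.9833 j [ 0.66  0.3   0.55  1.82 -0.    2.46] f [ 0.  -0.4 -3.5]
TCP [489.5 377.  294.3] tip in holder ex,ey,ax [-60.4 378.4 320.9] axis err rotvec deg [-3.269e+01 -3.130e+00 -1.000e-02]
[489.53403431 376.93347637 180.80224059] [ 5.e-04 -5.e-04 -1.e+00] [3.14100103e+00 3.83702642e-04 1.33504162e+00]
scene 137 zmin [0.5 0.5 0.6 1.1]
0 44 [[-0.1, -6.3, 0.6], [6.2, 5.2, 27.8]]
30 45 [[0.7, -6.2, 32.8], [6.4, 5.7, 58.3]]
60 47 [[0.4, -6.4, 61.4], [6.4, 5.3, 87.0]]
top 21 zmin [ 1.   2.1  9.4 10.2]
0 9 [[-5.7, -7.9, 1.4], [3.4, -2.1, 27.6]]
30 8 [[-4.4, -8.4, 32.4], [4.6, -4.2, 57.3]]
60 4 [[-4.2, -6.9, 64.1], [4.9, -6.2, 67.1]]
```

```bash
python3 -m handwheel '[{"grip":0,"delta_pos":[0,0.06,-1],"twist":[0,0,0]},{"grip":0,"delta_pos":[0,0,-1],"twist":[0,0,0]},{"grip":0,"delta_pos":[0,0,-1],"twist":[0,0,0]},{"grip":0,"delta_pos":[0,0,-1],"twist":[0,0,0]},{"grip":0,"delta_pos":[0,0,-1],"twist":[0,0,0]},{"grip":0,"delta_pos":[0,0,-0.5],"twist":[0,0,0]},{"grip":0,"delta_pos":[0,0,0],"twist":[0,0,0]},{"grip":0,"delta_pos":[0,0,0],"twist":[0,0,0]}]'
python3 - <<'E'
from st import *
q,tip,z=st();print(tip)
for n in('scene','top'):
    p,d=imaging.get_image(n)
    u,v=proj(n,[489.6,377.5,125]).astype(int)
    cv2.imwrite(f'pics/h_{n}.png',cv2.resize(p[v-25:v+25,u-25:u+25,::-1],None,fx=10,fy=10,interpolation=cv2.INTER_CUBIC))
    W=cloud(n,d);e=W-tip;m=(np.hypot(e[...,0],e[...,1])<16)&(e[...,2]>2)&(e[...,2]<82);print(np.percentile(e[m],[3,97],axis=0).round(1).tolist())
    print(n,'hole centre proj',(proj(n,[489.5,377.3,110])-[u-25,v-25])*10,'tip',(proj(n,tip)-[u-25,v-25])*10)
E
```

```text
t: 10.75
position: [490.0, 376.6, 239.5]
ee_rot: [3.142, 0.0, 1.333]
force: [0.3, -0.1, -2.7]
finger_gap: 22.7
t 10.75 j [ 0.66  0.26  0.39  1.7  -0.    2.46] f [ 0.3 -0.1 -2.7]
TCP [490.  376.6 239.5] tip in holder ex,ey,ax [-60.  409.5 275.8] axis err rotvec deg [-32.71  -3.15  -0.  ]
[490.00480426 376.6185689  126.01044411]
[[-1.3, -7.5, 4.4], [6.6, 5.6, 80.2]]
scene hole centre proj [250.58093143 290.83435219] tip [256.96965789 253.72674891]
[[-5.7, -8.1, 12.8], [5.4, -0.8, 67.4]]
top hole centre proj [259.92024616 259.32965902] tip [251.98696022 253.22843631]
```

View pics/h_scene.png

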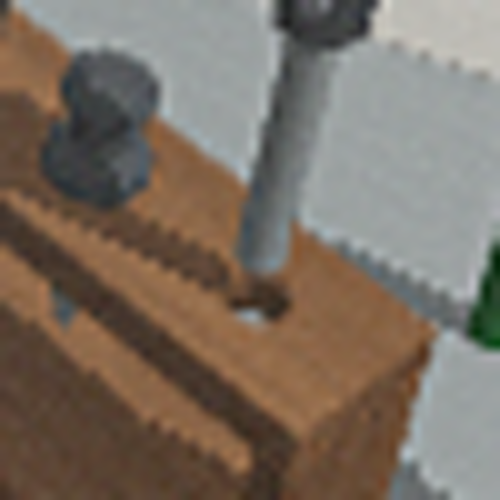

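```bash
python3 -m handwheel '[{"grip":0,"delta_pos":[-0.03,0.09,0],"twist":[0,0,0]},{"grip":0,"delta_pos":[0,0,-0.5],"twist":[0,0,0]},{"grip":0,"delta_pos":[0,0,-0.5],"twist":[0,0,0]},{"grip":0,"delta_pos":[0,0,-0.5],"twist":[0,0,0]},{"grip":0,"delta_pos":[0,0,-0.5],"twist":[0,0,0]},{"grip":0,"delta_pos":[0,0,-0.5],"twist":[0,0,0]},{"grip":0,"delta_pos":[0,0,-0.3],"twist":[0,0,0]},{"grip":0,"delta_pos":[0,0,0],"twist":[0,0,0]}]'
python3 - <<'E'
from st import *
q,tip,z=st();print(tip)
for n in('scene',):
    p,d=imaging.get_image(n)
    u,v=proj(n,[489.6,377.5,125]).astype(int)
    cv2.imwrite(f'pics/h2_{n}.png',cv2.resize(p[v-25:v+25,u-25:u+25,::-1],None,fx=10,fy=10,interpolation=cv2.INTER_CUBIC))
E
```

```text
t: 11.52
position: [489.3, 377.8, 210.2]
ee_rot: [-3.141, 0.001, 1.334]
force: [-0.5, -0.2, -3.7]
finger_gap: 22.4
t 11.5167 j [0.66 0.25 0.32 1.64 0.   2.47] f [-0.5 -0.2 -3.7]
TCP [489.3 377.8 210.2] tip in holder ex,ey,ax [-60.7 427.3 252.5] axis err rotvec deg [-32.69  -3.2    0.04]
[489.14633012 377.77480384  96.71188337]
```

View pics/h2_scene.png

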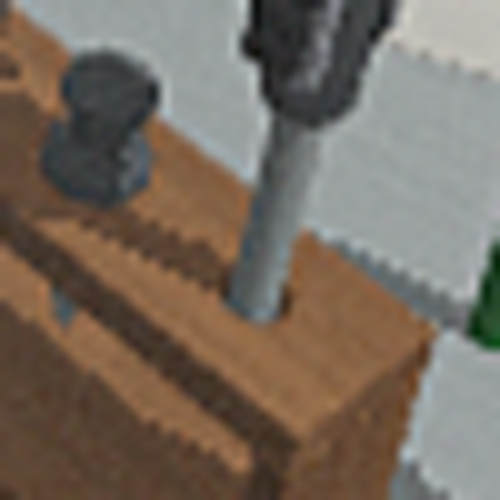

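The tip is in the hole (crop (258,310)), no contact force. Lowering.

```bash
python3 -m handwheel '[{"grip":0,"delta_pos":[0.02,0,-1.1],"twist":[0,0,0]},{"grip":0,"delta_pos":[0,0,-1.1],"twist":[0,0,0]},{"grip":0,"delta_pos":[0,0,-1.1],"twist":[0,0,0]},{"grip":0,"delta_pos":[0,0,-1.1],"twist":[0,0,0]},{"grip":0,"delta_pos":[0,0,-1.1],"twist":[0,0,0]},{"grip":0,"delta_pos":[0,0,-1],"twist":[0,0,0]},{"grip":0,"delta_pos":[0,0,-0.8],"twist":[0,0,0]},{"grip":0,"delta_pos":[0,0,-0.4],"twist":[0,0,0]}]' && python3 -m handwheel '[{"grip":0,"delta_pos":[0,0,-0.1],"twist":[0,0,0]},{"grip":0,"delta_pos":[0,0,-0.1],"twist":[0,0,0]},{"grip":0,"delta_pos":[0,0,-0.1],"twist":[0,0,0]},{"grip":0,"delta_pos":[0,0,0],"twist":[0,0,0]},{"grip":0,"delta_pos":[0,0,0],"twist":[0,0,0]},{"grip":0,"delta_pos":[0,0,0],"twist":[0,0,0]},{"grip":0,"delta_pos":[0,0,0],"twist":[0,0,0]},{"grip":0,"delta_pos":[0,0,0],"twist":[0,0,0]}]'
```

```text
t: 12.23
position: [489.3, 377.7, 132.6]
ee_rot: [-3.14, 0.001, 1.334]
force: [-0.0, 0.2, -2.8]
finger_gap: 22.6
t: 12.9
position: [489.8, 378.1, 131.4]
ee_rot: [3.142, -0.001, 1.334]
force: [0.2, 0.0, -3.7]
finger_gap: 22.4
```

```bash
python3 -m handwheel '[{"grip":0,"delta_pos":[0,0,-0.1],"twist":[0,0,0]},{"grip":0,"delta_pos":[0,0,-0.1],"twist":[0,0,0]},{"grip":0,"delta_pos":[0,0,-0.1],"twist":[0,0,0]},{"grip":0,"delta_pos":[0,0,0],"twist":[0,0,0]},{"grip":0,"delta_pos":[0,0,0],"twist":[0,0,0]},{"grip":0,"delta_pos":[0,0,0],"twist":[0,0,0]},{"grip":0,"delta_pos":[0,0,0],"twist":[0,0,0]},{"grip":0,"delta_pos":[0,0,0],"twist":[0,0,0]}]'
```

```text
t: 13.57
position: [489.8, 378.1, 128.5]
ee_rot: [3.142, -0.001, 1.334]
force: [-0.6, -0.6, 1.1]
finger_gap: 22.6
```

```bash
python3 -m handwheel '[{"grip":6,"delta_pos":[0,0,0],"twist":[0,0,0]},{"grip":6,"delta_pos":[0,0,0],"twist":[0,0,0]},{"grip":6,"delta_pos":[0,0,0],"twist":[0,0,0]},{"grip":6,"delta_pos":[0,0,0],"twist":[0,0,0]},{"grip":6,"delta_pos":[0,0,0],"twist":[0,0,0]},{"grip":6,"delta_pos":[0,0,0],"twist":[0,0,0]},{"grip":6,"delta_pos":[0,0,0],"twist":[0,0,0]},{"grip":6,"delta_pos":[0,0,0],"twist":[0,0,0]}]' && python3 -m handwheel '[{"grip":6,"delta_pos":[0,0,0.5],"twist":[0,0,0]},{"grip":6,"delta_pos":[0,0,1],"twist":[0,0,0]},{"grip":6,"delta_pos":[0,0,1.5],"twist":[0,0,0]},{"grip":6,"delta_pos":[0,0,2],"twist":[0,0,0]},{"grip":6,"delta_pos":[0,0,2],"twist":[0,0,0]},{"grip":6,"delta_pos":[0,0,2.5],"twist":[0,0,0]},{"grip":6,"delta_pos":[0,0,3],"twist":[0,0,0]},{"grip":6,"delta_pos":[0,0,3],"twist":[0,0,0]}]'
python3 - <<'E'
from st import *
st()
p,d=imaging.get_image('scene');cv2.imwrite('pics/e_scene.png',p[:,:,::-1])
cv2.imwrite('pics/e_c.png',cv2.resize(p[215:305,290:420,::-1],None,fx=6,fy=6,interpolation=cv2.INTER_CUBIC))
W=cloud('scene',d);q=W[220:305,295:380].reshape(-1,3);k=(np.hypot(q[:,0]-490,q[:,1]-377.5)<16)&(q[:,2]>150)&(q[:,2]<200)
print(np.percentile(q[k],[5,50,95],axis=0).round(1))
t=q[k];zt=np.percentile(t[:,2],90);print('top',zt,t[t[:,2]>zt-4].mean(0))
E
```

```text
t: 14.23
position: [489.7, 378.1, 128.3]
ee_rot: [-3.142, -0.0, 1.334]
force: [0.3, 0.4, -0.6]
finger_gap: 60.3
t: 14.9
position: [489.4, 377.8, 285.5]
ee_rot: [3.141, -0.001, 1.334]
force: [-0.1, 0.8, 0.8]
finger_gap: 59.9
t 14.9 j [0.66 0.29 0.52 1.8  0.   2.47] f [-0.1  0.8  0.8]
TCP [489.4 377.8 285.5] tip in holder ex,ey,ax [-60.4 384.2 314.2] axis err rotvec deg [-3.274e+01 -3.130e+00 -2.000e-02]
[[481.4 368.2 152.2]
 [495.2 379.  167.7]
 [501.1 388.1 171.3]]
top 170.71705701604023 [490.29701158 377.28099293 169.52426085]
```

View pics/e_c.png

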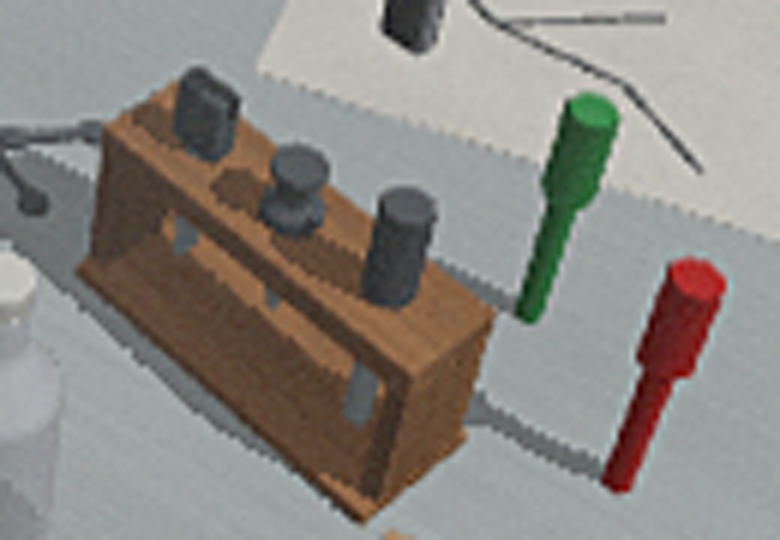

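View pics/e_scene.png

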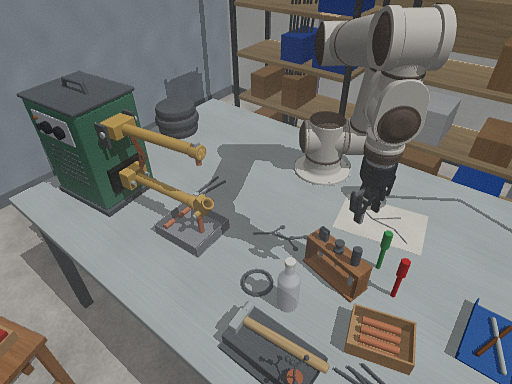

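The drift hangs upright in its hole with its top at 170.7 mm, the same as at the start (170.6). The stub is in the tin at scene (201,224), and everything else is where it was. Handing in.

```bash
python3 -c "
from workcell import r
print(r.close_job())"
```

```text
the job is handed in; nothing more can be done
None
```

The job is done and handed in at about 15 s. I took the drift from the rack's end hole (rack y = +60) and pushed it along the 35° bore until the contact force dropped away. I then drew it out and hung it back in the same hole.

- **Stub:** it is out of the bore and inside the scrap tin. It stands upright on the tin's floor, with its top at about 74 mm, rather than lying flat.
- **Drift:** its top measured 170.7 mm high against 170.6 mm at the start, so it is fully down on its shoulder and upright.
- **Rest of the bench:** in the last scene picture the chisel, punch, red and green look-alikes, bottle, coil, tongs and welder arms look unmoved. I judged that by eye, not by measuring each one.
- **Forces:** the readings I took between moves stayed below about 10 N.
- **Robot:** the gripper was open and well above the rack, touching nothing. No check failed.

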